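# Feel for the proud pad on a levelling bed and press it level

### The job

One of the four pads on the levelling bed stands proud. Take the spring probe from its holder, touch it gently to each pad in turn from the robot's left to its right to feel which one is high, then with the probe press that pad alone down, without ramming it, until it is level with the other three, which must not be pressed hard. Stand the probe back in its holder, and leave the other things on the bench alone.

Things in the scene. Friction and masses are not known exactly. Their poses are not given: they have to be found in the camera images.
- bed: levelling bed that a workpiece will rest on: a fixed plywood plate with a dark film face, 150 mm (its x) by 290 mm (its y) and 60 mm high with its battens; origin at the centre of its underside, z up, y towards the robot's left. Four grey round pads stand out of steel rings at spot1 to spot4: three level, one proud
- spot1 (a point): centre of the first (leftmost) pad's place, on the plate's face, 60 mm above the bench (bed x +30 mm, y +105 mm); fixed to the bed, it tells nothing of the pad's height. Pad 26 mm across in a ring 42 mm across, 2 mm thick; the level pads' tops share one height, 3 to 13 mm above this point, set anew each time (each up to 0.4 mm off it), the proud one's is 3.2 to 4.5 mm higher
- spot2 (a point): centre of the second pad's place, on the plate's face, 60 mm above the bench (bed x -30 mm, y +35 mm); fixed to the bed, it tells nothing of the pad's height. Pad 26 mm across in a ring 42 mm across, 2 mm thick; the level pads' tops share one height, 3 to 13 mm above this point, set anew each time (each up to 0.4 mm off it), the proud one's is 3.2 to 4.5 mm higher
- spot3 (a point): centre of the third pad's place, on the plate's face, 60 mm above the bench (bed x +30 mm, y -35 mm); fixed to the bed, it tells nothing of the pad's height. Pad 26 mm across in a ring 42 mm across, 2 mm thick; the level pads' tops share one height, 3 to 13 mm above this point, set anew each time (each up to 0.4 mm off it), the proud one's is 3.2 to 4.5 mm higher
- spot4 (a point): centre of the fourth (rightmost) pad's place, on the plate's face, 60 mm above the bench (bed x -30 mm, y -105 mm); fixed to the bed, it tells nothing of the pad's height. Pad 26 mm across in a ring 42 mm across, 2 mm thick; the level pads' tops share one height, 3 to 13 mm above this point, set anew each time (each up to 0.4 mm off it), the proud one's is 3.2 to 4.5 mm higher
- pad_a (a joint): height of one of the four pads above level, in m (0: at the common level, plus is higher; travel 7 mm either way). At which spot pad_a stands is not known: it is drawn anew each time. A pad does not give under a light touch; pushed down with more than about 12 N it slides, stays where it is left and cannot be pulled up again
- pad_b (a joint): height of one of the four pads above level, in m (0: at the common level, plus is higher; travel 7 mm either way). At which spot pad_b stands is not known: it is drawn anew each time. A pad does not give under a light touch; pushed down with more than about 12 N it slides, stays where it is left and cannot be pulled up again
- pad_c (a joint): height of one of the four pads above level, in m (0: at the common level, plus is higher; travel 7 mm either way). At which spot pad_c stands is not known: it is drawn anew each time. A pad does not give under a light touch; pushed down with more than about 12 N it slides, stays where it is left and cannot be pulled up again
- pad_d (a joint): height of one of the four pads above level, in m (0: at the common level, plus is higher; travel 7 mm either way). At which spot pad_d stands is not known: it is drawn anew each time. A pad does not give under a light touch; pushed down with more than about 12 N it slides, stays where it is left and cannot be pulled up again
- probe_grip (a point): centre of the round aluminium handle of the spring probe, on the probe's axis, z up (away from the tip). Upright: handle 22 mm across, from 32 mm below this point to 28 mm above; under it a flange 44 mm across and 6 mm thick, then a 16 mm nose 20 mm long; the stylus tip is 78 mm below this point. About 0.17 kg
- probe_tip (a point): where the end of the probe's stylus is when its spring is out, 78 mm below probe_grip on the axis; fixed to the probe's body. The stylus, a steel pin 8 mm across, stands 20 mm out of the nose and is sprung along the probe's axis: it begins to give at 2 N, and after 6 mm (4.4 N) it is on its stop and pushes rigidly, its end then 72 mm below probe_grip
- holder_mouth (a point): centre of the mouth of the 26 mm hole right through the probe's fixed wooden holder, a block 80 by 80 mm and 55 mm high, whose top this point lies in. The probe stands in it with its flange on the block's top, its probe_grip 38 mm above this point
- glue: white glue bottle, 60 mm across, 150 mm high, to be left alone; origin under its foot
- offcut: plywood offcut, 110 by 160 by 18 mm, lying on the bench, to be left alone; origin at the centre of its underside
- hammer: hammer lying on the bench, 0.26 m long, to be left alone
There are look-alikes about, which are no part of the job. What is shaped like the part that bears probe_grip but pink, turquoise or yellow is not meant.

How it is judged:
On the way, in this order (a step that is already met when the one before it is completed fails the run):
1. the stylus touches the first (leftmost) pad (horizontal distance between probe_tip and spot1 below 0.014 m and (contact force between probe and pad_a above 0.5 N or contact force between probe and pad_b above 0.5 N or contact force between probe and pad_c above 0.5 N or contact force between probe and pad_d above 0.5 N)), for 0.05 s.
2. the stylus touches the second pad (horizontal distance between probe_tip and spot2 below 0.014 m and (contact force between probe and pad_a above 0.5 N or contact force between probe and pad_b above 0.5 N or contact force between probe and pad_c above 0.5 N or contact force between probe and pad_d above 0.5 N)), for 0.05 s.
3. the stylus touches the third pad (horizontal distance between probe_tip and spot3 below 0.014 m and (contact force between probe and pad_a above 0.5 N or contact force between probe and pad_b above 0.5 N or contact force between probe and pad_c above 0.5 N or contact force between probe and pad_d above 0.5 N)), for 0.05 s.
4. the stylus touches the fourth (rightmost) pad (horizontal distance between probe_tip and spot4 below 0.014 m and (contact force between probe and pad_a above 0.5 N or contact force between probe and pad_b above 0.5 N or contact force between probe and pad_c above 0.5 N or contact force between probe and pad_d above 0.5 N)), for 0.05 s.
5. the proud pad has been pressed level with the others (value of joint pad_a between -0.0015 and 0.0015 m and value of joint pad_b between -0.0015 and 0.0015 m and value of joint pad_c between -0.0015 and 0.0015 m and value of joint pad_d between -0.0015 and 0.0015 m), for 0.2 s.
At the end, for the whole second after the job is handed in: all four pads are level (each within 1.5 mm of the common level), and the probe stands upright (within 0.1 rad) and at rest in its holder, its flange on the block's top (within 3 mm in height and 10 mm of the hole's axis) (all of step 5 and horizontal distance between probe_grip and holder_mouth below 0.01 m and z of probe_grip in the frame of holder_mouth between 0.035 and 0.041 m and angle between probe_grip's own z axis and vertical below 0.1 rad and linear speed of probe below 0.02 m/s); the robot touches nothing.
It fails at once if the probe presses hard (over 8 N) on a pad that is already level (contact force between probe and pad_a above 8 N or contact force between probe and pad_b above 8 N or contact force between probe and pad_c above 8 N).
It fails at once if the probe rams a pad (over 25 N) (contact force between probe and pad_a above 25 N or contact force between probe and pad_b above 25 N or contact force between probe and pad_c above 25 N or contact force between probe and pad_d above 25 N).
It fails at once if a pad is pushed with the fingers instead of the probe (contact force between the fingers and pad_a above 1 N or contact force between the fingers and pad_b above 1 N or contact force between the fingers and pad_c above 1 N or contact force between the fingers and pad_d above 1 N).
It fails at once if a pad is pushed more than 2 mm below level (value of joint any of pad_a, pad_b, pad_c, pad_d below -0.002 m).
It fails at once if the glue bottle, the offcut or the hammer is shifted by more than 20 mm (distance of any of glue, offcut, hammer from where it was at the start of the episode above 0.02 m).
It also fails if it takes over 64 s, if anything falls off the work surface, if the arm or the gripper's body presses on something with over 40 N, if the wrist force passes 120 N, or if a joint passes its speed limit or range.

### The arm

A 7-joint arm with a two-finger parallel gripper is mounted at the origin on the work surface. World frame = base frame: x ahead of the robot, y to its left, z up, the work surface at z = 0. Lengths are in m, angles in rad, forces in N, time in s.
With the tool pointing down it reaches from about 0.4 to 0.85 m from the base axis. Payload 10.4 kg.
Tool frame: the origin (TCP) lies between the finger pads; the fingertips stand ahead of it and the grasp point (between the pads) lies 5 mm behind it (manip.tip_extent is the z of the fingertips in the tool frame, in m); z points along the fingers, y is the line along which they close (so a half turn about z gives the same grasp; the last joint's range is limited). The gripper opens to 85 mm and grips with 20 to 120 N. Pads are 22 mm wide; open, the fingers measure 114 mm over their backs; the gripper's body (76 mm by 85 mm) begins 54 mm behind the grasp point. The pads swing forward as they close: fully open they stand 13 mm farther back than shut.
Start: joints at [-1.234, 0.332, -0.065, 1.46, 0.022, 1.35, -0.088], TCP at [0.22, 0.585, 0.245] pointing down, gripper open.
Joint ranges: [-2.6, 2.6], [-0.5, 2.12], [-1.47, 1.34], [0.16, 2.42], [-1.27, 4.41], [0.06, 2.06], [-2.6, 2.6]. Speed limits (rad/s): [2.22, 2.22, 2.79, 2.79, 3.14, 3.14, 3.14].

### API

Orientations are given as a unit quaternion [x, y, z, w].
In Python, from workcell import status, viewer, manip gives the robot as it stands.
- The arm moves only by the tool play_rows, never from a script. Its argument "plan" is one flat list of numbers, 7 for each row, row after row: the turn, a rotation vector about the tool's x, y, z in degrees, then the shift along the tool's x, y, z in m, then the opening, from 0 (shut) to 1 (fully open). In form: [ax, ay, az, dx, dy, dz, grip, ax, ay, az, dx, dy, dz, grip, ...]. A call has 1 to 20 rows; each row is the pose to reach, as a shift and turn from the pose commanded when the call began, along the tool's axes at that moment; what a row does not reach only later rows make up. A row lasts 1/8 s, in which the tool goes at most 62.5 mm and 10.7 degrees, less where a joint would pass 70% of its speed; a pose out of reach is approached as far as the arm can. A call with a gripper value outside its range is refused whole. The fingers move at their own pace and stop on an object; "squeeze" is the grip in N (left out, the last holds). Time passes only in rows, so rows that repeat a pose let the fingers close. It gives the time, the measured TCP pose, the force, the opening and the grip force at its end, in the units of the state.
- status.get_obs(): the state, without advancing time (a new reading comes with each control period).
- viewer.camera(name): name is "side" or "top" or "wrist"; returns the picture (384x512x3 uint8, red, green, blue); there is no depth.
- viewer.camera_model(name): a dict with "fx", "fy", "cx", "cy" (pixels), "D" ([k1, k2, p1, p2, k3] as OpenCV has them; the pictures are not rectified), "R" (3x3) and "t" (3): a world point X has camera coordinates R X + t. Camera axes: x right, y down, z forward; pixel columns grow to the right and rows downward; lengths in m; the calibration is good to about 2 mm. A picture is of the moment at which its call begins: read the wrist's pose just before it. camera_model takes no time and is no camera call; for the wrist camera it gives the pose at the moment of the call.
- manip.hand_in(): hands the job in; it is judged then, once.
The state is a dict: "clock": time; "joint_pos": joint angles; "joint_velocities": joint speeds; "tau": joint torques, N m; "position": TCP position; "ee_rot": TCP orientation; "ft_force": force on the tool from outside, world axes, zero at the start; "torque": the same for the moment, N m; "grip_width": opening from 0.0 (shut) to 1.0 (fully open); "grasp_force": force on a finger pad.
Only numpy, scipy, OpenCV 4.12 (cv2) and the standard library are available. Lean on these libraries where they do the work, as an engineer would, in place of code of your own. Each camera call takes 0.05 s, during which the arm holds its last target. There are 200 camera calls.

## Working session

There is one attempt and no reset: what is moved stays moved. The work goes in short steps, Python scripts to look and compute and a tool call to move; the robot and the scene stay as the last step left them, time stands still between calls to the robot, and variables do not carry over. Pictures are saved under pics/ and viewed, at most 10 in all, crops included, and the job is handed in when it is done.

Besides the shell and the picture viewer there is one more tool, called after "Call:" by a JSON object that holds its "op" and its "data". play_rows: Moves the arm, as the interface text tells. Its arguments: {"type":"object","properties":{"plan":{"type":"array","items":{"type":"number"}},"squeeze":{"type":"number"}},"required":["plan"]}

```bash
mkdir -p pics; python3 - <<'E'
from workcell import status, viewer, manip
import cv2,numpy as np
for n in("side","top"):
    im=viewer.camera(n); cv2.imwrite(f"pics/{n}0.png",im[:,:,::-1]); m=viewer.camera_model(n); print(n,{k:np.round(v,3).tolist() for k,v in m.items()})
o=status.get_obs(); print(o, manip.tip_extent)
E
```

```text
side {'fx': 487.17, 'fy': 487.17, 'cx': 258.51, 'cy': 194.813, 'D': [0.001, 0.0, 0.0, 0.0, 0.0], 'R': [[1.0, -0.026, 0.014], [-0.006, -0.627, -0.779], [0.029, 0.779, -0.627]], 't': [-0.555, 0.08, 1.502]}
top {'fx': 488.153, 'fy': 488.153, 'cx': 258.412, 'cy': 190.017, 'D': [0.016, 0.0, 0.0, 0.0, 0.0], 'R': [[0.01, -1.0, -0.007], [-0.984, -0.009, -0.18], [0.18, 0.009, -0.984]], 't': [0.02, 0.574, 1.339]}
{'clock': 0.1, 'joint_pos': array([-1.23360314,  0.33277399, -0.06471207,  1.46087493,  0.02161336,
        1.34992395, -0.0884946 ]), 'joint_velocities': array([ 1.66438614e-04, -1.80308537e-03,  5.12102715e-04, -2.36105602e-03,
       -1.78418271e-04,  9.47934729e-04,  4.20776413e-05]), 'tau': array([ 1.36163253e-03, -6.26740122e+01,  4.90921817e-02, -3.92431068e+01,
        1.63921248e-02,  6.98395452e-03, -3.41158841e-05]), 'position': array([0.21993354, 0.58466871, 0.24460879]), 'ee_rot': array([ 1.78908447e-01,  9.83865517e-01, -6.37027544e-04, -8.04329045e-05]), 'ft_force': array([ 0.33667936, -0.62530955,  0.42577536]), 'torque': array([0.02493226, 0.00837765, 0.04911385]), 'grasp_force': 0.0, 'grip_width': 0.9986783016745279} 0.014
```

View pics/top0.png

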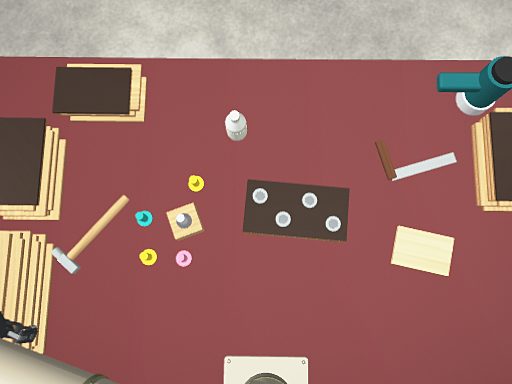

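View pics/side0.png

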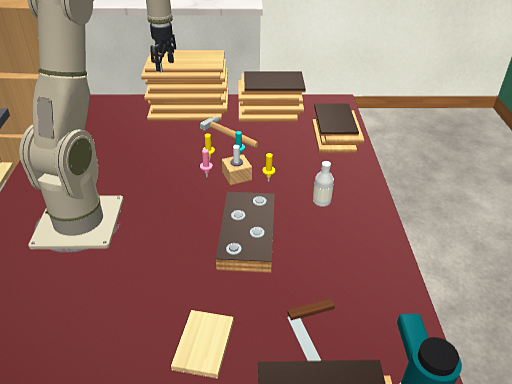

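The top view shows the aluminium probe in its block at about (184,219). The bed is at (297,210), with rings at (260,196), (283,219), (309,200) and (333,224). Candidates for the probe in the top view: aluminium (184,219), turquoise (144,217), yellow (196,183), yellow (148,257), pink (183,258). I choose the aluminium one standing in the wooden holder.

```bash
cat > h.py <<'E'
import cv2,numpy as np
from workcell import status, viewer, manip
from scipy.spatial.transform import Rotation as Ro
def ray(m,px,z):
    K=np.array([[m['fx'],0,m['cx']],[0,m['fy'],m['cy']],[0,0,1]])
    u=cv2.undistortPoints(np.float64(px).reshape(-1,1,2),K,np.array(m['D'])).reshape(-1,2)
    R=np.array(m['R']);t=np.array(m['t']);c=-R.T@t
    d=np.c_[u,np.ones(len(u))]@R
    return c+d*((z-c[2])/d[:,2])[:,None]
def blobs(mask,roi,amin=20):
    x0,y0,x1,y1=roi
    n,l,s,c=cv2.connectedComponentsWithStats(mask[y0:y1,x0:x1].astype(np.uint8))
    return [(c[i]+[x0,y0],s[i,4],l==i) for i in range(1,n) if s[i,4]>=amin]
S={1:(.03,.105),2:(-.03,.035),3:(.03,-.035),4:(-.03,-.105)}
def fitbed(P):
    A=np.array([S[i] for i in (1,2,3,4)]);mu=P.mean(0)
    a=A-A.mean(0);b=P-mu
    th=np.arctan2((a[:,0]*b[:,1]-a[:,1]*b[:,0]).sum(),(a*b).sum())
    R=np.array([[np.cos(th),-np.sin(th)],[np.sin(th),np.cos(th)]])
    Q=A@R.T+mu-R@A.mean(0)
    return Q,th,np.abs(Q-P).max()
E
python3 - <<'E'
from h import *
im0={n:cv2.imread(f"pics/{n}0.png") for n in("top","side")}
for n,roi,zz in(("top",(243,180,350,242),.062),("side",(215,190,276,262),.062)):
    im=im0[n];hsv=cv2.cvtColor(im,cv2.COLOR_BGR2HSV);m=viewer.camera_model(n)
    b=blobs((hsv[...,1]<60)&(hsv[...,2]>110),roi)
    pts=ray(m,[x[0] for x in b],zz)[:,:2]; o=np.argsort(-pts[:,1]); print(n,[(x[0].round(1),x[1]) for x in b])
    pts=pts[o]
    if len(pts)==4: Q,th,e=fitbed(pts);print(Q.round(4).tolist(),th,e)
im=im0["top"];hsv=cv2.cvtColor(im,cv2.COLOR_BGR2HSV);m=viewer.camera_model("top")
w=(hsv[...,0]>10)&(hsv[...,0]<28)&(hsv[...,1]>60)&(hsv[...,2]>150)
for x in blobs(w,(163,200,207,242)): 
    c,_=cv2.findContours(x[2].astype(np.uint8),0,2);c=max(c,key=cv2.contourArea);r=cv2.minAreaRect(c);print("wood",r,x[1]);
    p=cv2.boxPoints(r)+[163,200];print(p.round(1).tolist(),ray(m,p,.055)[:,:2].round(4).tolist(),ray(m,[p.mean(0)],.055))
g=(hsv[...,1]<60)
for x in blobs(g,(163,200,207,242),10): print("grey",x[0],x[1],ray(m,[x[0]],.10))
for nm,px in(("turq",(144,217)),("y1",(196,183)),("y2",(148,257)),("pink",(183,258)),("hamhead",(66,260)),("hamend",(126,198)),("glue",(236,128))): print(nm,ray(m,[px],.04)[0].round(3))
cv2.imwrite("pics/crop.png",np.hstack([cv2.resize(im[190:250,155:215],(390,390),interpolation=2),cv2.resize(im0["side"][130:195,205:270],(390,390),interpolation=2)]))
o=status.get_obs();print(Ro.from_quat(o['ee_rot']).as_matrix().round(4))
E
```

```text
top [(array([259.7, 195.4]), np.int32(196)), (array([309.2, 199.8]), np.int32(193)), (array([282.7, 218.7]), np.int32(203)), (array([332.7, 223.3]), np.int32(200))]
[[0.5567, 0.0219], [0.4912, -0.043], [0.5453, -0.1176], [0.4798, -0.1825]] -0.08144476194146558 0.0001434295880354819
side [(array([260.6, 206.4]), np.int32(583)), (array([237.8, 214.7]), np.int32(130)), (array([256.8, 231.7]), np.int32(146)), (array([233.4, 248.2]), np.int32(152))]
[[0.5635, 0.0088], [0.4946, -0.0524], [0.5446, -0.1299], [0.4758, -0.1912]] -0.1349295827954857 0.018891133801297127
wood ((20.95248794555664, 20.7669677734375), (29.12672996520996, 29.53033447265625), 70.34617614746094) 664
[[165.1, 212.0], [193.0, 202.1], [202.8, 229.5], [174.9, 239.4]] [[0.5078, 0.2883], [0.5369, 0.2108], [0.4594, 0.1806], [0.4309, 0.2574]] [[0.48351137 0.23429052 0.055     ]]
grey [183.22994652 220.11764706] 187 [[0.47999464 0.22904292 0.1       ]]
turq [0.495 0.351 0.04 ]
y1 [0.595 0.206 0.04 ]
y2 [0.382 0.334 0.04 ]
pink [0.38  0.235 0.04 ]
hamhead [0.372 0.563 0.04 ]
hamend [0.549 0.405 0.04 ]
glue [0.761 0.094 0.04 ]
[[-9.36e-01  3.52e-01 -4.00e-04]
 [ 3.52e-01  9.36e-01 -1.20e-03]
 [-1.00e-04 -1.30e-03 -1.00e+00]]
```

View pics/crop.png

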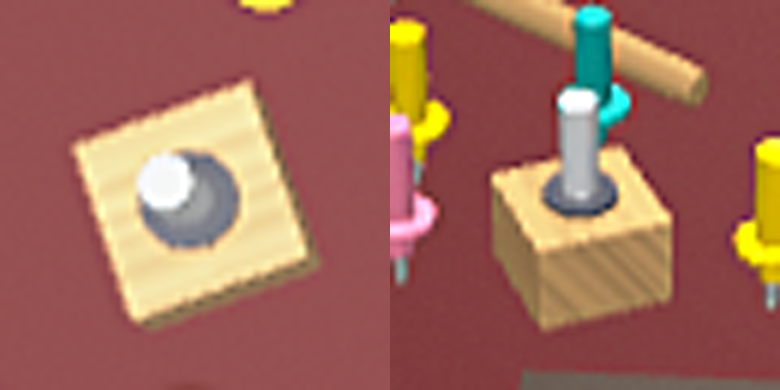

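```bash
python3 - <<'E'
from h import *
m=viewer.camera_model("top")
A=ray(m,[(180.3,217.9)],.121)[0];B=ray(m,[(184.2,220.2)],.061)[0]
m2=viewer.camera_model("side")
C=ray(m2,[(205+189/6,130+100/6)],.121)[0];D=ray(m2,[(205+190/6,130+193/6)],.061)[0]
print(A,B,C,D)
t=np.r_[(B[:2]+D[:2])/2,.25];o=status.get_obs();print(t)
print(Ro.from_quat(o['ee_rot']).as_matrix().T@(t-o['position']))
E
```

```text
[0.48340505 0.2336973  0.121     ] [0.48441026 0.23268697 0.061     ] [0.48627718 0.22836186 0.121     ] [0.4860133  0.22452438 0.061     ]
[0.48521178 0.22860567 0.25      ]
[-0.37364623 -0.23988626 -0.00505759]
```

Call:
{"op": "play_rows", "data": {"plan": [0, 0, 0, -0.05, -0.03, 0, 1, 0, 0, 0, -0.1, -0.063, 0.01, 1, 0, 0, 0, -0.15, -0.095, 0.02, 1, 0, 0, 0, -0.2, -0.127, 0.02, 1, 0, 0, 0, -0.25, -0.16, 0.02, 1, 0, 0, 0, -0.3, -0.19, 0.02, 1, 0, 0, 0, -0.345, -0.22, 0.02, 1, 0, 0, 0, -0.372, -0.237, 0.02, 1, 0, 0, 0, -0.372, -0.237, 0.02, 1, 0, 0, 0, -0.372, -0.237, 0.02, 1], "squeeze": 60}}

```text
clock: 1.35
position: [0.4842, 0.233, 0.2251]
ee_rot: [0.179, 0.984, 0.0, -0.0]
ft_force: [0.4, 0.3, 0.3]
grip_width: 0.999
grasp_force: 0.0
```

```bash
python3 - <<'E'
from h import *
o=status.get_obs();m=viewer.camera_model("wrist");im=viewer.camera("wrist");cv2.imwrite("pics/w1.png",im[:,:,::-1])
print(o['clock'],o['position'],o['ee_rot'],o['ft_force']);np.save("w1.npy",m,allow_pickle=True)
print({k:np.round(v,3).tolist() for k,v in m.items()})
E
```

```text
1.35 [0.48417741 0.2329659  0.22505263] [ 1.78540296e-01  9.83932534e-01  2.83323028e-05 -3.60400220e-04] [0.35966533 0.34927203 0.30726705]
{'fx': 272.343, 'fy': 272.343, 'cx': 252.182, 'cy': 190.871, 'D': [-0.067, 0.0, 0.0, 0.0, 0.0], 'R': [[0.353, 0.936, -0.002], [0.886, -0.334, 0.321], [0.3, -0.115, -0.947]], 't': [-0.389, -0.387, 0.244]}
```

View pics/w1.png

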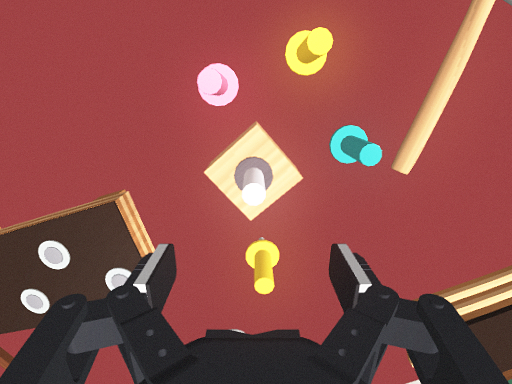

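The wrist view shows the silver handle top at (254,197), the flange centre at (254,176), and the block corners at (257,122), (302,178), (251,219) and (204,172).

```bash
python3 - <<'E'
from h import *
m=viewer.camera_model("wrist")
P=np.r_[ray(m,[(254,197)],.121),ray(m,[(254,176.5)],.061),ray(m,[(253.5,173)],.055)]
print(P.round(4)); o=status.get_obs()
T=Ro.from_quat(o['ee_rot']).as_matrix().T
print((T@(P-o['position']).T).T.round(4))
E
```

```text
[[0.487  0.2345 0.121 ]
 [0.4847 0.2356 0.061 ]
 [0.4822 0.236  0.055 ]]
[[-0.0024  0.0021  0.1041]
 [ 0.      0.0024  0.1641]
 [ 0.0025  0.0019  0.1701]]
```

Call:
{"op": "play_rows", "data": {"plan": [0, 0, 0, -0.001, 0.002, 0.05, 1, 0, 0, 0, -0.001, 0.002, 0.1, 1, 0, 0, 0, -0.001, 0.002, 0.137, 1, 0, 0, 0, -0.001, 0.002, 0.137, 1, 0, 0, 0, -0.001, 0.002, 0.137, 0, 0, 0, 0, -0.001, 0.002, 0.137, 0, 0, 0, 0, -0.001, 0.002, 0.137, 0, 0, 0, 0, -0.001, 0.002, 0.137, 0, 0, 0, 0, -0.001, 0.002, 0.137, 0, 0, 0, 0, -0.001, 0.002, 0.137, 0], "squeeze": 80}}

```text
clock: 2.65
position: [0.4869, 0.2341, 0.0894]
ee_rot: [0.179, 0.984, 0.001, 0.0]
ft_force: [-1.2, -0.7, 5.9]
grip_width: 0.241
grasp_force: 77.9
```

Call:
{"op": "play_rows", "data": {"plan": [0, 0, 0, 0, 0, -0.02, 0, 0, 0, 0, 0, 0, -0.06, 0, 0, 0, 0, 0, 0, -0.1, 0, 0, 0, 0, 0, 0, -0.12, 0, 0, 0, 0, 0, 0, -0.12, 0, 0, 0, 0, 0, 0, -0.12, 0]}}

```text
clock: 3.4
position: [0.4859, 0.2335, 0.2071]
ee_rot: [0.179, 0.984, -0.0, -0.001]
ft_force: [-0.9, 0.4, -1.3]
grip_width: 0.238
grasp_force: 78.2
```

```bash
cat > go.py <<'E'
from h import *
import sys
Q=np.array([[0.5567,0.0219],[0.4912,-0.043],[0.5453,-0.1176],[0.4798,-0.1825]])
o=status.get_obs();T=Ro.from_quat(o['ee_rot']).as_matrix().T
print(o['clock'],o['position'].round(4),o['ft_force'].round(2),o['torque'].round(3),o['joint_pos'].round(2))
for q in Q: print((T@np.r_[q-o['position'][:2],0]).round(4))
E
python3 go.py; python3 - <<'E'
from h import *
cv2.imwrite("pics/w2.png",viewer.camera("wrist")[:,:,::-1]); cv2.imwrite("pics/s2.png",cv2.resize(viewer.camera("side")[40:240,120:340,::-1],(660,600),interpolation=2))
E
```

```text
3.4 [0.4859 0.2335 0.2071] [-0.92  0.42 -1.31] [-0.03   0.032 -0.085] [-0.73  0.17  0.22  1.75 -0.04  1.23  0.71]
[-1.408e-01 -1.731e-01  1.000e-04]
[-1.023e-01 -2.569e-01  2.000e-04]
[-1.792e-01 -3.077e-01  2.000e-04]
[-1.407e-01 -3.915e-01  3.000e-04]
```

View pics/w2.png

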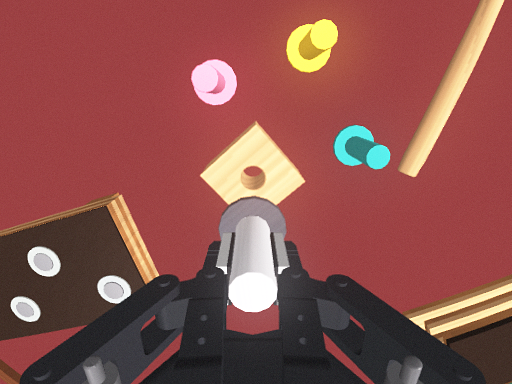

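View pics/s2.png

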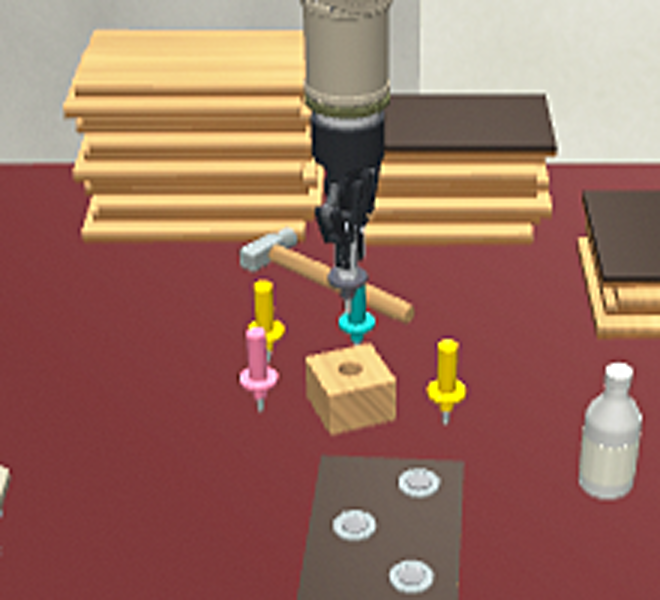

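The wrist view shows the probe held upright and the empty hole at (253,177). Rings are at (43,262), (114,290) and (25,309).

```bash
python3 - <<'E'
from h import *
m=viewer.camera_model("wrist")
im=cv2.imread("pics/w2.png");hsv=cv2.cvtColor(im,cv2.COLOR_BGR2HSV)
b=blobs((hsv[...,1]<60)&(hsv[...,2]>110),(0,230,135,325),100)
for x in b: print(x[0].round(1),x[1],ray(m,[x[0]],.062)[0].round(4))
print("block",ray(m,[(257,122),(304.5,181.5),(200.5,176)],.055).round(4), "hole",ray(m,[(253,177)],.055).round(4))
M=np.array(m['R']);o=status.get_obs()
z=o['position'][2]+.005
print("probe top",ray(m,[(252.5,292)],z+.028)[0].round(4),"flange",ray(m,[(252.5,227)],z-.032)[0].round(4))
E
```

```text
[ 43.5 261.1] 778 [ 0.4902 -0.0432  0.062 ]
[113.4 288.6] 739 [0.555  0.0217 0.062 ]
[ 25.1 308.6] 584 [ 0.5445 -0.1181  0.062 ]
block [[0.4308 0.2595 0.055 ]
 [0.5076 0.2857 0.055 ]
 [0.4623 0.1831 0.055 ]] hole [[0.4833 0.2354 0.055 ]]
probe top [0.4825 0.2356 0.2399] flange [0.481  0.236  0.1799]
```

Call:
{"op": "play_rows", "data": {"plan": [0, 0, 0, -0.035, -0.043, 0, 0, 0, 0, 0, -0.07, -0.086, 0, 0, 0, 0, 0, -0.105, -0.13, 0, 0, 0, 0, 0, -0.141, -0.173, 0.0, 0, 0, 0, 0, -0.141, -0.173, 0.02, 0, 0, 0, 0, -0.141, -0.173, 0.045, 0, 0, 0, 0, -0.141, -0.173, 0.05, 0, 0, 0, 0, -0.141, -0.173, 0.05, 0, 0, 0, 0, -0.141, -0.173, 0.05, 0]}}

```text
clock: 4.62
position: [0.558, 0.0223, 0.1592]
ee_rot: [0.179, 0.984, 0.0, 0.001]
ft_force: [-0.1, -0.6, -0.8]
grip_width: 0.239
grasp_force: 78.4
```

```bash
python3 go.py
```

```text
4.625 [0.558  0.0223 0.1592] [-0.07 -0.55 -0.81] [ 0.055 -0.039  0.073] [-0.45  0.26  0.38  1.77 -0.1   1.14  1.17]
[ 0.0011 -0.0008 -0.    ]
[ 0.0395 -0.0846 -0.0001]
[-3.740e-02 -1.354e-01 -1.000e-04]
[ 1.100e-03 -2.192e-01 -2.000e-04]
```

Call:
{"op": "play_rows", "data": {"plan": [0, 0, 0, 0, 0, 0.002, 0, 0, 0, 0, 0, 0, 0.004, 0, 0, 0, 0, 0, 0, 0.006, 0, 0, 0, 0, 0, 0, 0.008, 0, 0, 0, 0, 0, 0, 0.008, 0, 0, 0, 0, 0, 0, 0.008, 0]}}

```text
clock: 5.38
position: [0.5575, 0.0222, 0.1503]
ee_rot: [0.179, 0.984, 0.0, 0.0]
ft_force: [-0.5, 0.5, -2.1]
grip_width: 0.237
grasp_force: 78.4
```

Call:
{"op": "play_rows", "data": {"plan": [0, 0, 0, 0, 0, 0.001, 0, 0, 0, 0, 0, 0, 0.002, 0, 0, 0, 0, 0, 0, 0.003, 0, 0, 0, 0, 0, 0, 0.003, 0, 0, 0, 0, 0, 0, 0.003, 0]}}

```text
clock: 6.0
position: [0.5575, 0.0222, 0.1473]
ee_rot: [0.179, 0.984, 0.0, 0.0]
ft_force: [-0.1, 0.5, -1.9]
grip_width: 0.236
grasp_force: 78.4
```

Call:
{"op": "play_rows", "data": {"plan": [0, 0, 0, 0, 0, 0.001, 0, 0, 0, 0, 0, 0, 0.002, 0, 0, 0, 0, 0, 0, 0.003, 0, 0, 0, 0, 0, 0, 0.003, 0, 0, 0, 0, 0, 0, 0.003, 0]}}

```text
clock: 6.62
position: [0.5575, 0.0222, 0.1443]
ee_rot: [0.179, 0.984, 0.0, 0.0]
ft_force: [-0.4, 0.3, -1.9]
grip_width: 0.238
grasp_force: 78.4
```

Call:
{"op": "play_rows", "data": {"plan": [0, 0, 0, 0, 0, 0.001, 0, 0, 0, 0, 0, 0, 0.002, 0, 0, 0, 0, 0, 0, 0.003, 0, 0, 0, 0, 0, 0, 0.003, 0, 0, 0, 0, 0, 0, 0.003, 0]}}

```text
clock: 7.25
position: [0.5575, 0.0222, 0.1413]
ee_rot: [0.179, 0.984, 0.0, 0.0]
ft_force: [-0.3, 0.2, -1.8]
grip_width: 0.24
grasp_force: 78.4
```

Call:
{"op": "play_rows", "data": {"plan": [0, 0, 0, 0, 0, 0.001, 0, 0, 0, 0, 0, 0, 0.002, 0, 0, 0, 0, 0, 0, 0.003, 0, 0, 0, 0, 0, 0, 0.003, 0, 0, 0, 0, 0, 0, 0.003, 0]}}

```text
clock: 7.88
position: [0.5576, 0.0222, 0.1384]
ee_rot: [0.179, 0.984, 0.0, 0.0]
ft_force: [-1.4, 1.1, 1.1]
grip_width: 0.238
grasp_force: 78.4
```

Call:
{"op": "play_rows", "data": {"plan": [0, 0, 0, 0, 0, -0.001, 0, 0, 0, 0, 0, 0, -0.001, 0, 0, 0, 0, 0, 0, -0.001, 0]}}

```text
clock: 8.25
position: [0.5574, 0.0222, 0.1392]
ee_rot: [0.179, 0.984, 0.0, -0.0]
ft_force: [0.0, -0.2, -1.0]
grip_width: 0.24
grasp_force: 78.4
```

Call:
{"op": "play_rows", "data": {"plan": [0, 0, 0, 0, 0, -0.001, 0, 0, 0, 0, 0, 0, -0.001, 0, 0, 0, 0, 0, 0, -0.001, 0]}}

```text
clock: 8.62
position: [0.5575, 0.0222, 0.1403]
ee_rot: [0.179, 0.984, 0.0, 0.0]
ft_force: [-0.2, -0.2, -2.1]
grip_width: 0.238
grasp_force: 78.4
```

Call:
{"op": "play_rows", "data": {"plan": [0, 0, 0, 0, 0, -0.012, 0, 0, 0, 0, 0.013, -0.028, -0.012, 0, 0, 0, 0, 0.026, -0.056, -0.012, 0, 0, 0, 0, 0.039, -0.084, -0.012, 0, 0, 0, 0, 0.039, -0.084, -0.012, 0, 0, 0, 0, 0.039, -0.084, -0.008, 0, 0, 0, 0, 0.039, -0.084, -0.006, 0, 0, 0, 0, 0.039, -0.084, -0.006, 0, 0, 0, 0, 0.039, -0.084, -0.006, 0]}}

```text
clock: 9.75
position: [0.4915, -0.0425, 0.1462]
ee_rot: [0.179, 0.984, -0.0, -0.0]
ft_force: [0.4, 0.6, -1.4]
grip_width: 0.238
grasp_force: 78.5
```

Call:
{"op": "play_rows", "data": {"plan": [0, 0, 0, 0, 0, 0.001, 0, 0, 0, 0, 0, 0, 0.002, 0, 0, 0, 0, 0, 0, 0.003, 0, 0, 0, 0, 0, 0, 0.003, 0, 0, 0, 0, 0, 0, 0.003, 0]}}

```text
clock: 10.38
position: [0.4914, -0.0427, 0.1433]
ee_rot: [0.179, 0.984, 0.0, 0.0]
ft_force: [-0.2, 0.7, -2.2]
grip_width: 0.24
grasp_force: 78.5
```

Call:
{"op": "play_rows", "data": {"plan": [0, 0, 0, 0, 0, 0.001, 0, 0, 0, 0, 0, 0, 0.002, 0, 0, 0, 0, 0, 0, 0.003, 0, 0, 0, 0, 0, 0, 0.003, 0, 0, 0, 0, 0, 0, 0.003, 0]}}

```text
clock: 11.0
position: [0.4914, -0.0427, 0.1403]
ee_rot: [0.179, 0.984, 0.0, -0.0]
ft_force: [-0.7, 0.5, -1.1]
grip_width: 0.236
grasp_force: 78.5
```

Call:
{"op": "play_rows", "data": {"plan": [0, 0, 0, 0, 0, 0.001, 0, 0, 0, 0, 0, 0, 0.002, 0, 0, 0, 0, 0, 0, 0.002, 0, 0, 0, 0, 0, 0, 0.002, 0]}}

```text
clock: 11.5
position: [0.4914, -0.0427, 0.1383]
ee_rot: [0.179, 0.984, 0.0, 0.0]
ft_force: [-0.7, 0.2, -1.1]
grip_width: 0.236
grasp_force: 78.5
```

Call:
{"op": "play_rows", "data": {"plan": [0, 0, 0, 0, 0, 0.0005, 0, 0, 0, 0, 0, 0, 0.001, 0, 0, 0, 0, 0, 0, 0.001, 0, 0, 0, 0, 0, 0, 0.001, 0]}}

```text
clock: 12.0
position: [0.4915, -0.0427, 0.1374]
ee_rot: [0.179, 0.984, 0.0, 0.0]
ft_force: [-0.4, 0.6, 0.9]
grip_width: 0.235
grasp_force: 78.5
```

```bash
python3 go.py
```

```text
12.0 [ 0.4915 -0.0427  0.1374] [-0.38  0.62  0.94] [-0.003  0.117 -0.009] [-0.4   0.13  0.42  1.95 -0.06  1.06  1.26]
[-0.0383  0.0835  0.    ]
[ 0.0002 -0.0003 -0.    ]
[-0.0767 -0.0511  0.    ]
[-0.0383 -0.1349 -0.    ]
```

Call:
{"op": "play_rows", "data": {"plan": [0, 0, 0, 0, 0, -0.014, 0, 0, 0, 0, -0.026, -0.017, -0.014, 0, 0, 0, 0, -0.052, -0.034, -0.014, 0, 0, 0, 0, -0.077, -0.051, -0.014, 0, 0, 0, 0, -0.077, -0.051, -0.014, 0, 0, 0, 0, -0.077, -0.051, -0.011, 0, 0, 0, 0, -0.077, -0.051, -0.008, 0, 0, 0, 0, -0.077, -0.051, -0.008, 0, 0, 0, 0, -0.077, -0.051, -0.008, 0]}}

```text
clock: 13.12
position: [0.5455, -0.1172, 0.1454]
ee_rot: [0.179, 0.984, 0.0, 0.0]
ft_force: [0.1, 0.4, -2.0]
grip_width: 0.235
grasp_force: 78.4
```

Call:
{"op": "play_rows", "data": {"plan": [0, 0, 0, 0, 0, 0.001, 0, 0, 0, 0, 0, 0, 0.002, 0, 0, 0, 0, 0, 0, 0.003, 0, 0, 0, 0, 0, 0, 0.003, 0, 0, 0, 0, 0, 0, 0.003, 0]}}

```text
clock: 13.75
position: [0.5455, -0.1176, 0.1423]
ee_rot: [0.179, 0.984, 0.0, -0.0]
ft_force: [-0.2, 0.3, -1.3]
grip_width: 0.234
grasp_force: 78.4
```

Call:
{"op": "play_rows", "data": {"plan": [0, 0, 0, 0, 0, 0.001, 0, 0, 0, 0, 0, 0, 0.002, 0, 0, 0, 0, 0, 0, 0.002, 0, 0, 0, 0, 0, 0, 0.002, 0]}}

```text
clock: 14.25
position: [0.5455, -0.1176, 0.1403]
ee_rot: [0.179, 0.984, 0.0, -0.0]
ft_force: [-0.3, 0.5, -0.7]
grip_width: 0.238
grasp_force: 78.4
```

Call:
{"op": "play_rows", "data": {"plan": [0, 0, 0, 0, 0, 0.0005, 0, 0, 0, 0, 0, 0, 0.001, 0, 0, 0, 0, 0, 0, 0.001, 0, 0, 0, 0, 0, 0, 0.001, 0]}}

```text
clock: 14.75
position: [0.5455, -0.1176, 0.1393]
ee_rot: [0.179, 0.984, 0.0, -0.0]
ft_force: [-1.3, -0.2, -1.3]
grip_width: 0.238
grasp_force: 78.4
```

Call:
{"op": "play_rows", "data": {"plan": [0, 0, 0, 0, 0, 0.0005, 0, 0, 0, 0, 0, 0, 0.001, 0, 0, 0, 0, 0, 0, 0.001, 0, 0, 0, 0, 0, 0, 0.001, 0]}}

```text
clock: 15.25
position: [0.5455, -0.1176, 0.1383]
ee_rot: [0.179, 0.984, 0.0, 0.0]
ft_force: [0.2, -0.6, -2.0]
grip_width: 0.241
grasp_force: 78.4
```

Call:
{"op": "play_rows", "data": {"plan": [0, 0, 0, 0, 0, 0.0005, 0, 0, 0, 0, 0, 0, 0.001, 0, 0, 0, 0, 0, 0, 0.001, 0, 0, 0, 0, 0, 0, 0.001, 0]}}

```text
clock: 15.75
position: [0.5456, -0.1176, 0.1374]
ee_rot: [0.179, 0.984, 0.0, 0.0]
ft_force: [0.4, 0.5, 0.1]
grip_width: 0.238
grasp_force: 78.5
```

Call:
{"op": "play_rows", "data": {"plan": [0, 0, 0, 0, 0, 0.0005, 0, 0, 0, 0, 0, 0, 0.001, 0, 0, 0, 0, 0, 0, 0.001, 0, 0, 0, 0, 0, 0, 0.001, 0]}}

```text
clock: 16.25
position: [0.5456, -0.1176, 0.1363]
ee_rot: [0.179, 0.984, 0.0, 0.0]
ft_force: [-0.2, -0.6, 1.1]
grip_width: 0.238
grasp_force: 78.5
```

```bash
python3 go.py
```

```text
16.25 [ 0.5456 -0.1176  0.1363] [-0.24 -0.55  1.07] [0.033 0.08  0.009] [-0.28  0.29  0.47  1.8  -0.15  1.09  1.46]
[0.0387 0.1345 0.    ]
[ 0.0771  0.0507 -0.    ]
[ 0.0002 -0.0001 -0.    ]
[ 0.0387 -0.0839 -0.    ]
```

Call:
{"op": "play_rows", "data": {"plan": [0, 0, 0, 0, 0, -0.015, 0, 0, 0, 0, 0.013, -0.028, -0.015, 0, 0, 0, 0, 0.026, -0.056, -0.015, 0, 0, 0, 0, 0.039, -0.084, -0.015, 0, 0, 0, 0, 0.039, -0.084, -0.015, 0, 0, 0, 0, 0.039, -0.084, -0.013, 0, 0, 0, 0, 0.039, -0.084, -0.01, 0, 0, 0, 0, 0.039, -0.084, -0.01, 0, 0, 0, 0, 0.039, -0.084, -0.01, 0]}}

```text
clock: 17.38
position: [0.4796, -0.1822, 0.1462]
ee_rot: [0.179, 0.984, -0.0, -0.0]
ft_force: [0.6, -1.1, -1.9]
grip_width: 0.239
grasp_force: 78.4
```

Call:
{"op": "play_rows", "data": {"plan": [0, 0, 0, 0, 0, 0.001, 0, 0, 0, 0, 0, 0, 0.002, 0, 0, 0, 0, 0, 0, 0.002, 0, 0, 0, 0, 0, 0, 0.002, 0]}}

```text
clock: 17.88
position: [0.4794, -0.1825, 0.1443]
ee_rot: [0.179, 0.984, 0.0, 0.0]
ft_force: [-0.2, 0.7, -1.8]
grip_width: 0.237
grasp_force: 78.4
```

Call:
{"op": "play_rows", "data": {"plan": [0, 0, 0, 0, 0, 0.001, 0, 0, 0, 0, 0, 0, 0.002, 0, 0, 0, 0, 0, 0, 0.002, 0, 0, 0, 0, 0, 0, 0.002, 0]}}

```text
clock: 18.38
position: [0.4795, -0.1825, 0.1424]
ee_rot: [0.179, 0.984, 0.0, 0.0]
ft_force: [-0.3, -0.4, 1.3]
grip_width: 0.239
grasp_force: 78.5
```

Call:
{"op": "play_rows", "data": {"plan": [0, 0, 0, 0, 0, 0.001, 0, 0, 0, 0, 0, 0, 0.002, 0, 0, 0, 0, 0, 0, 0.003, 0, 0, 0, 0, 0, 0, 0.004, 0, 0, 0, 0, 0, 0, 0.0043, 0, 0, 0, 0, 0, 0, 0.0046, 0, 0, 0, 0, 0, 0, 0.0049, 0, 0, 0, 0, 0, 0, 0.0052, 0, 0, 0, 0, 0, 0, 0.0055, 0, 0, 0, 0, 0, 0, 0.0058, 0]}}

```text
clock: 19.62
position: [0.4795, -0.1825, 0.1365]
ee_rot: [0.179, 0.984, 0.0, 0.0]
ft_force: [-0.1, 0.3, 3.6]
grip_width: 0.238
grasp_force: 78.5
```

Call:
{"op": "play_rows", "data": {"plan": [0, 0, 0, 0, 0, 0.0003, 0, 0, 0, 0, 0, 0, 0.0006, 0, 0, 0, 0, 0, 0, 0.0009, 0]}}

```text
clock: 20.0
position: [0.4797, -0.1825, 0.1362]
ee_rot: [0.179, 0.984, 0.0, 0.0]
ft_force: [-3.1, 0.1, 10.9]
grip_width: 0.239
grasp_force: 78.7
```

Call:
{"op": "play_rows", "data": {"plan": [0, 0, 0, 0, 0, 0.0003, 0, 0, 0, 0, 0, 0, 0.0006, 0, 0, 0, 0, 0, 0, 0.0009, 0, 0, 0, 0, 0, 0, 0.0012, 0]}}

```text
clock: 20.5
position: [0.4797, -0.1826, 0.1351]
ee_rot: [0.179, 0.984, 0.0, 0.0]
ft_force: [-2.0, 0.3, 11.5]
grip_width: 0.241
grasp_force: 78.7
```

Call:
{"op": "play_rows", "data": {"plan": [0, 0, 0, 0, 0, 0.0003, 0, 0, 0, 0, 0, 0, 0.0006, 0, 0, 0, 0, 0, 0, 0.0009, 0, 0, 0, 0, 0, 0, 0.0012, 0]}}

```text
clock: 21.0
position: [0.4798, -0.1826, 0.1339]
ee_rot: [0.179, 0.984, 0.0, 0.0]
ft_force: [-3.2, 0.2, 10.8]
grip_width: 0.233
grasp_force: 78.7
```

Call:
{"op": "play_rows", "data": {"plan": [0, 0, 0, 0, 0, 0.0003, 0, 0, 0, 0, 0, 0, 0.0006, 0, 0, 0, 0, 0, 0, 0.0009, 0, 0, 0, 0, 0, 0, 0.0012, 0]}}

```text
clock: 21.5
position: [0.4798, -0.1826, 0.1327]
ee_rot: [0.179, 0.984, 0.0, 0.0]
ft_force: [-2.2, 1.0, 11.6]
grip_width: 0.236
grasp_force: 78.7
```

Call:
{"op": "play_rows", "data": {"plan": [0, 0, 0, 0, 0, -0.002, 0, 0, 0, 0, 0, 0, -0.004, 0, 0, 0, 0, 0, 0, -0.0055, 0, 0, 0, 0, 0, 0, -0.0055, 0, 0, 0, 0, 0, 0, -0.0055, 0]}}

```text
clock: 22.12
position: [0.4794, -0.1824, 0.1374]
ee_rot: [0.179, 0.984, 0.0, -0.0]
ft_force: [0.8, 0.6, 1.4]
grip_width: 0.237
grasp_force: 78.7
```

Call:
{"op": "play_rows", "data": {"plan": [0, 0, 0, 0, 0, -0.0005, 0, 0, 0, 0, 0, 0, -0.0005, 0, 0, 0, 0, 0, 0, -0.0005, 0]}}

```text
clock: 22.5
position: [0.4794, -0.1824, 0.138]
ee_rot: [0.179, 0.984, 0.0, -0.0]
ft_force: [0.6, -0.6, -0.0]
grip_width: 0.236
grasp_force: 78.7
```

Call:
{"op": "play_rows", "data": {"plan": [0, 0, 0, 0, 0, -0.0005, 0, 0, 0, 0, 0, 0, -0.0005, 0, 0, 0, 0, 0, 0, -0.0005, 0]}}

```text
clock: 22.88
position: [0.4794, -0.1824, 0.1385]
ee_rot: [0.179, 0.984, 0.0, -0.0]
ft_force: [0.8, -0.4, 0.9]
grip_width: 0.241
grasp_force: 78.7
```

Call:
{"op": "play_rows", "data": {"plan": [0, 0, 0, 0, 0, -0.0005, 0, 0, 0, 0, 0, 0, -0.0005, 0, 0, 0, 0, 0, 0, -0.0005, 0]}}

```text
clock: 23.25
position: [0.4794, -0.1825, 0.1389]
ee_rot: [0.179, 0.984, 0.0, -0.0]
ft_force: [-0.2, 0.2, 0.9]
grip_width: 0.238
grasp_force: 78.7
```

Call:
{"op": "play_rows", "data": {"plan": [0, 0, 0, 0, 0, -0.0005, 0, 0, 0, 0, 0, 0, -0.0005, 0, 0, 0, 0, 0, 0, -0.0005, 0]}}

```text
clock: 23.62
position: [0.4793, -0.1824, 0.1394]
ee_rot: [0.179, 0.984, 0.0, -0.0]
ft_force: [0.6, -0.9, -2.7]
grip_width: 0.24
grasp_force: 78.7
```

Call:
{"op": "play_rows", "data": {"plan": [0, 0, 0, 0, 0, 0.002, 0, 0, 0, 0, 0, 0, 0.004, 0, 0, 0, 0, 0, 0, 0.0055, 0, 0, 0, 0, 0, 0, 0.0062, 0, 0, 0, 0, 0, 0, 0.0066, 0, 0, 0, 0, 0, 0, 0.007, 0, 0, 0, 0, 0, 0, 0.0073, 0, 0, 0, 0, 0, 0, 0.0076, 0, 0, 0, 0, 0, 0, 0.0079, 0, 0, 0, 0, 0, 0, 0.0082, 0, 0, 0, 0, 0, 0, 0.0085, 0]}}

```text
clock: 25.0
position: [0.4798, -0.1826, 0.1318]
ee_rot: [0.179, 0.984, 0.0, 0.0]
ft_force: [-2.6, 0.5, 10.7]
grip_width: 0.238
grasp_force: 78.8
```

Call:
{"op": "play_rows", "data": {"plan": [0, 0, 0, 0, 0, -0.002, 0, 0, 0, 0, 0, 0, -0.004, 0, 0, 0, 0, 0, 0, -0.0063, 0, 0, 0, 0, 0, 0, -0.0063, 0, 0, 0, 0, 0, 0, -0.0063, 0]}}

```text
clock: 25.62
position: [0.4794, -0.1825, 0.1372]
ee_rot: [0.179, 0.984, 0.0, -0.0]
ft_force: [1.2, -0.9, 1.7]
grip_width: 0.236
grasp_force: 78.7
```

Call:
{"op": "play_rows", "data": {"plan": [0, 0, 0, 0, 0, -0.0004, 0, 0, 0, 0, 0, 0, -0.0004, 0, 0, 0, 0, 0, 0, -0.0004, 0]}}

```text
clock: 26.0
position: [0.4794, -0.1824, 0.1376]
ee_rot: [0.179, 0.984, 0.0, -0.0]
ft_force: [-0.8, -0.3, 0.1]
grip_width: 0.242
grasp_force: 78.7
```

Call:
{"op": "play_rows", "data": {"plan": [0, 0, 0, 0, 0, -0.0004, 0, 0, 0, 0, 0, 0, -0.0004, 0, 0, 0, 0, 0, 0, -0.0004, 0]}}

```text
clock: 26.38
position: [0.4794, -0.1824, 0.138]
ee_rot: [0.179, 0.984, 0.0, -0.0]
ft_force: [-0.0, 0.8, 0.4]
grip_width: 0.238
grasp_force: 78.7
```

Call:
{"op": "play_rows", "data": {"plan": [0, 0, 0, 0, 0, -0.0004, 0, 0, 0, 0, 0, 0, -0.0004, 0, 0, 0, 0, 0, 0, -0.0004, 0]}}

```text
clock: 26.75
position: [0.4793, -0.1824, 0.1384]
ee_rot: [0.179, 0.984, 0.0, -0.0]
ft_force: [-0.4, -0.4, -1.3]
grip_width: 0.238
grasp_force: 78.7
```

Call:
{"op": "play_rows", "data": {"plan": [0, 0, 0, 0, 0, -0.012, 0, 0, 0, 0, -0.013, 0.028, -0.012, 0, 0, 0, 0, -0.026, 0.056, -0.012, 0, 0, 0, 0, -0.039, 0.084, -0.012, 0, 0, 0, 0, -0.039, 0.084, -0.012, 0, 0, 0, 0, -0.039, 0.084, -0.008, 0, 0, 0, 0, -0.039, 0.084, -0.004, 0, 0, 0, 0, -0.039, 0.084, -0.001, 0, 0, 0, 0, -0.039, 0.084, 0, 0, 0, 0, 0, -0.039, 0.084, 0, 0, 0, 0, 0, -0.039, 0.084, 0, 0]}}

```text
clock: 28.12
position: [0.5456, -0.1176, 0.1386]
ee_rot: [0.179, 0.984, 0.0, 0.0]
ft_force: [0.5, -0.3, -1.0]
grip_width: 0.242
grasp_force: 78.6
```

Call:
{"op": "play_rows", "data": {"plan": [0, 0, 0, 0, 0, 0.0005, 0, 0, 0, 0, 0, 0, 0.0005, 0, 0, 0, 0, 0, 0, 0.0005, 0]}}

```text
clock: 28.5
position: [0.5455, -0.1176, 0.138]
ee_rot: [0.179, 0.984, 0.0, 0.0]
ft_force: [0.3, -0.1, -1.1]
grip_width: 0.236
grasp_force: 78.6
```

Call:
{"op": "play_rows", "data": {"plan": [0, 0, 0, 0, 0, 0.0005, 0, 0, 0, 0, 0, 0, 0.0005, 0, 0, 0, 0, 0, 0, 0.0005, 0]}}

```text
clock: 28.88
position: [0.5456, -0.1176, 0.1377]
ee_rot: [0.179, 0.984, 0.0, 0.0]
ft_force: [-0.9, 0.7, 0.6]
grip_width: 0.236
grasp_force: 78.6
```

Call:
{"op": "play_rows", "data": {"plan": [0, 0, 0, 0, 0, 0.0005, 0, 0, 0, 0, 0, 0, 0.0005, 0, 0, 0, 0, 0, 0, 0.0005, 0]}}

```text
clock: 29.25
position: [0.5456, -0.1176, 0.137]
ee_rot: [0.179, 0.984, 0.0, 0.0]
ft_force: [-0.7, -0.2, 1.0]
grip_width: 0.238
grasp_force: 78.6
```

Call:
{"op": "play_rows", "data": {"plan": [0, 0, 0, 0, 0, -0.03, 0, 0, 0, 0, 0, 0, -0.07, 0, 0, 0, 0, 0.025, 0.043, -0.072, 0, 0, 0, 0, 0.051, 0.088, -0.072, 0, 0, 0, 0, 0.077, 0.132, -0.072, 0, 0, 0, 0, 0.102, 0.176, -0.072, 0, 0, 0, 0, 0.128, 0.22, -0.072, 0, 0, 0, 0, 0.153, 0.264, -0.072, 0, 0, 0, 0, 0.17, 0.295, -0.072, 0, 0, 0, 0, 0.179, 0.3085, -0.072, 0, 0, 0, 0, 0.179, 0.3085, -0.072, 0, 0, 0, 0, 0.179, 0.3085, -0.072, 0]}}

```text
clock: 30.75
position: [0.4872, 0.2323, 0.209]
ee_rot: [0.18, 0.984, -0.0, 0.0]
ft_force: [0.5, 0.5, -1.1]
grip_width: 0.236
grasp_force: 78.5
```

```bash
python3 - <<'E'
from h import *
m=viewer.camera_model("wrist");im=viewer.camera("wrist");cv2.imwrite("pics/w3.png",im[:,:,::-1])
a=cv2.imread("pics/w2.png");b=cv2.imread("pics/w3.png")
cv2.imwrite("pics/w23.png",np.hstack([cv2.resize(x[100:340,170:340],(400,565),interpolation=2) for x in(a,b)]))
o=status.get_obs();print(o['position'],o['clock'],Ro.from_quat(o['ee_rot']).as_matrix().round(4))
E
```

```text
[0.48720224 0.23230462 0.20901498] 30.8 [[-9.351e-01  3.545e-01  2.000e-04]
 [ 3.545e-01  9.351e-01 -5.000e-04]
 [-3.000e-04 -4.000e-04 -1.000e+00]]
```

View pics/w23.png

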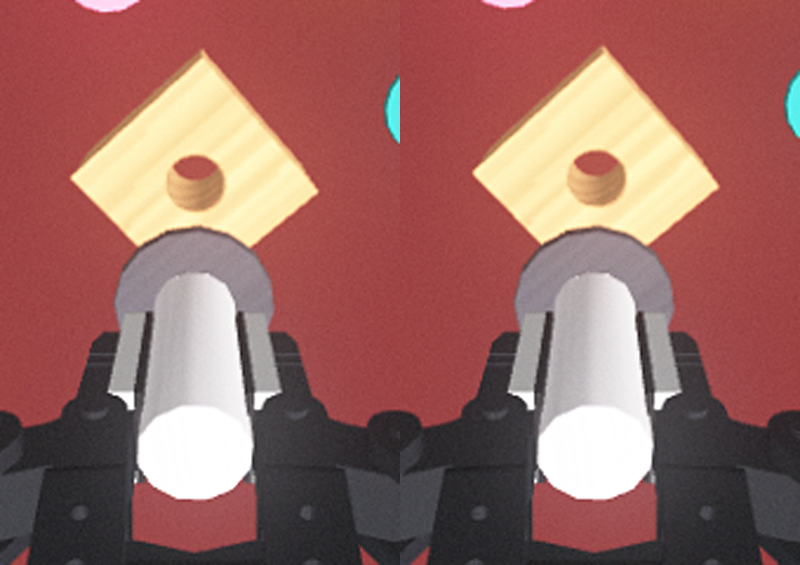

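The probe sits in the fingers just as it did at pickup, with no tilt. The hole at crop (597,178) is straight ahead of it. I'll move to the pickup pose and lower.

Call:
{"op": "play_rows", "data": {"plan": [0, 0, 0, 0.001, 0.0016, 0.02, 0, 0, 0, 0, 0.001, 0.0016, 0.04, 0, 0, 0, 0, 0.001, 0.0016, 0.06, 0, 0, 0, 0, 0.001, 0.0016, 0.075, 0, 0, 0, 0, 0.001, 0.0016, 0.083, 0, 0, 0, 0, 0.001, 0.0016, 0.09, 0, 0, 0, 0, 0.001, 0.0016, 0.09, 0, 0, 0, 0, 0.001, 0.0016, 0.09, 0]}}

```text
clock: 31.8
position: [0.4865, 0.2362, 0.1195]
ee_rot: [0.179, 0.984, 0.0, 0.0]
ft_force: [0.8, 0.0, -0.8]
grip_width: 0.24
grasp_force: 78.5
```

Call:
{"op": "play_rows", "data": {"plan": [0, 0, 0, 0, 0, 0.005, 0, 0, 0, 0, 0, 0, 0.01, 0, 0, 0, 0, 0, 0, 0.015, 0, 0, 0, 0, 0, 0, 0.02, 0, 0, 0, 0, 0, 0, 0.02, 0, 0, 0, 0, 0, 0, 0.02, 0]}}

```text
clock: 32.55
position: [0.4863, 0.2361, 0.0991]
ee_rot: [0.179, 0.984, 0.0, 0.0]
ft_force: [-0.5, 0.1, -1.1]
grip_width: 0.237
grasp_force: 78.5
```

Call:
{"op": "play_rows", "data": {"plan": [0, 0, 0, -0.001, -0.0017, 0.002, 0, 0, 0, 0, -0.001, -0.0017, 0.005, 0, 0, 0, 0, -0.001, -0.0017, 0.0075, 0, 0, 0, 0, -0.001, -0.0017, 0.0085, 0, 0, 0, 0, -0.001, -0.0017, 0.009, 0, 0, 0, 0, -0.001, -0.0017, 0.009, 0]}}

```text
clock: 33.3
position: [0.4866, 0.2341, 0.09]
ee_rot: [0.179, 0.984, 0.0, -0.0]
ft_force: [-0.4, 0.2, -1.4]
grip_width: 0.236
grasp_force: 78.5
```

Call:
{"op": "play_rows", "data": {"plan": [0, 0, 0, 0, 0, 0.0005, 0, 0, 0, 0, 0, 0, 0.001, 0, 0, 0, 0, 0, 0, 0.001, 0]}}

```text
clock: 33.67
position: [0.4866, 0.2341, 0.0894]
ee_rot: [0.179, 0.984, 0.0, 0.0]
ft_force: [-1.9, -0.7, 4.4]
grip_width: 0.242
grasp_force: 78.5
```

Seated. Next I release the grip, then rise.

Call:
{"op": "play_rows", "data": {"plan": [0, 0, 0, 0, 0, 0, 0.4, 0, 0, 0, 0, 0, 0, 0.8, 0, 0, 0, 0, 0, 0, 1, 0, 0, 0, 0, 0, 0, 1, 0, 0, 0, 0, 0, 0, 1, 0, 0, 0, 0, 0, 0, 1, 0, 0, 0, 0, 0, 0, 1, 0, 0, 0, 0, 0, -0.02, 1, 0, 0, 0, 0, 0, -0.05, 1, 0, 0, 0, 0, 0, -0.1, 1, 0, 0, 0, 0, 0, -0.14, 1, 0, 0, 0, 0, 0, -0.14, 1, 0, 0, 0, 0, 0, -0.14, 1]}}

```text
clock: 35.3
position: [0.4862, 0.234, 0.2283]
ee_rot: [0.179, 0.984, -0.0, -0.0]
ft_force: [0.0, -0.0, -0.6]
grip_width: 0.997
grasp_force: 0.0
```

```bash
python3 - <<'E'
from h import *
im=viewer.camera("wrist");cv2.imwrite("pics/w4.png",im[:,:,::-1])
E
```

```text
(no output)
```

View pics/w4.png

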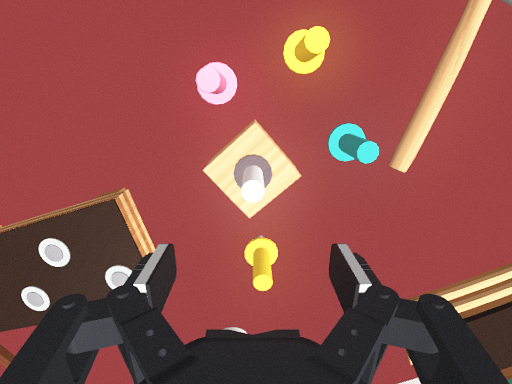

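The probe stands in its holder as at the start, with its handle top at (252,189) and flange at (253,173). The gripper is clear of it.

```bash
python3 -c "
from workcell import manip; print(manip.hand_in())"
```

```text
the job is handed in; nothing more can be done
None
```

The fourth (rightmost) pad was the proud one: I pressed it down to within about 0.5 mm of the other three by touch, stood the probe back in its holder, and handed the job in at about 35 s, though the hand-in returned no verdict.

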